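# Open a tight sample box in the hold-down bay and set out the piece

## Robot

A 6-joint arm with a two-finger parallel gripper is mounted at the origin on the work surface. World frame = base frame: x ahead of the robot, y to its left, z up, the work surface at z = 0. Lengths are in m, angles in rad, forces in N, time in s.
With the tool pointing down it reaches from about 0.25 to 0.775 m from the base axis. Payload 8.9 kg.
Tool frame: the origin (TCP) lies between the finger pads; the fingertips stand 25 mm ahead of it and the grasp point (between the pads) lies 6 mm ahead of it; z points along the fingers, y is the direction in which the jaws open and shut (so a half turn about z gives the same grasp; the last joint's range is limited). The gripper opens to 85 mm and grips with 20 to 120 N. Pads are 22 mm wide; open, the fingers measure 114 mm over their backs; the gripper's body (76 mm by 85 mm) begins 54 mm behind the grasp point. The pads swing forward as they close: fully open they stand 13 mm farther back than shut.
Start: joints at [-1.253, 0.291, -0.153, 1.127, 0, 1.431], TCP at [0.232, -0.471, 0.256] pointing down, gripper open.
Joint ranges: [-2.52, 2.52], [-0.91, 1.74], [-1.3, 1.37], [-1.96, 2.02], [-1.52, 1.47], [-3.14, 3.14]. Speed limits (rad/s): [2.22, 2.22, 2.79, 3.14, 3.14, 3.14].

## Interface

Orientations are given as a unit quaternion [w, x, y, z].
In Python, from workcell import robot, imaging, hand_in, cut_out, landmark_of gives the robot as it stands.
- The arm moves only by the tool jog_arm, never from a script. Its argument "increments" is a list of rows, each a list of 6 numbers: the shift along the tool's x, y, z in cm, then the turn, a rotation vector about the tool's x, y, z in degrees. In form: [[dx, dy, dz, rx, ry, rz], ...]. A call has 1 to 10 rows; each row shifts and turns the pose as measured when the row begins, along the tool's axes as they then stand; what a row does not reach is not made up. A row lasts 1/8 s, in which the tool goes at most 62.5 mm and 10.7 degrees, less where a joint would pass 70% of its speed; a pose out of reach is approached as far as the arm can. A call is refused whole if a number of a shift passes 6.25 or a number of a turn 10.7, either way. A call with a gripper value outside its range is refused whole. "grip" is the opening in per cent of the stroke, from 0 (shut) to 100 (fully open), set as the call begins (left out, the last holds). The fingers move at their own pace and stop on an object; "newtons" is the grip in N (left out, the last holds). Time passes only in rows, so rows that do not move let the fingers close. It gives the time, the measured TCP pose, the force and the opening at its end, in the units of the state.
- robot.observe(): the state, without advancing time (a new reading comes with each control period).
- imaging.snapshot(name): name is "scene" or "top" or "wrist"; returns (picture, depth): 420x560x3 uint8, red, green, blue; 420x560 float32, m along the optical axis (not along the pixel's ray), 0 where there is no reading.
- imaging.get_calibration(name): a dict with "mtx" (3x3 intrinsics, pixels), "world_to_cam" (4x4, takes a point from world to camera coordinates); the wrist camera has in their place "hand_eye" (4x4, takes a point from camera to tool coordinates, whose origin is the TCP and whose axes are the flange's). Camera axes: x right, y up, looking along -z (the intrinsics and any distortion apply to the point x, -y, -z); pixel columns grow to the right and rows downward; lengths in m; the calibration is good to about 2 mm. A picture is of the moment at which its call begins: read the wrist's pose just before it. get_calibration takes no time and is no camera call.
- hand_in(): hands the job in, once; it reports no verdict.
Trained networks look in the newest picture that a camera, given by its name, has taken for a name from the list of things; names that differ only in an ending like _2 or _b are one class to them, and where a whole thing is asked for, a point or a joint stands for the part that bears it (a point fixed in the world has none). Each returns a list of dicts, best first, with "p" (0 to 1); they miss things now and then, are a little off and sometimes report something else, mostly with a low value. They report only what shows in the picture. A call takes as long as a camera call.
- cut_out(name, camera): "pixels" (420x560 bool, what is visible of it) and "box" ([centre column, centre row, width, height] as shares, 0 to 1, of the picture: columns of its width, rows of its height, round what is visible of it).
- landmark_of(name, camera): "at" ([column, row] as shares, 0 to 1, of the picture: columns of its width, rows of its height: a listed point, or the origin of a listed thing).
The state is a dict: "time_s": time; "joints": joint angles; "qd": joint speeds; "effort": joint torques, N m; "tool_pos": TCP position; "eef_rot": TCP orientation; "wrist_force": force on the tool from outside, world axes, zero at the start; "moment": the same for the moment, N m; "gripper_width": finger opening in m.
Only numpy, scipy, OpenCV 4.12 (cv2) and the standard library are available. Lean on these libraries where they do the work, as an engineer would, in place of code of your own. Each camera call takes 0.05 s, during which the arm holds its last target. There are 200 camera calls.

## Task

Take the closed box off the sloping rack, keeping it shut, and slide it into the hold-down bay on the bench so that the edges of its base plate are fully home under the two steel lips. With the lips holding the base, draw the tight cover straight up and off and stand it, open end down, on the cork mat. Then lift the turned wooden piece out and stand it upright in the wooden tray, leaving the base in the bay; drop and tip over nothing, and leave the tape, bottle and carton where they are.

Things in the scene. Friction and masses are not known exactly. Their poses are not given: they have to be found in the camera images.
- rack: Fixed plywood rack, at the robot's left, its board rising at 30 degrees, outwards. Origin: centre of the board's upper face (150 x 156 mm), 56 mm above the bench. z is square to the board, leaning 30 degrees in over the bench's middle; x runs up the slope, y is level. A stop 14 mm proud lies along the lower edge, inner face at x = -73 mm. The box stands on the board by the stop, so its axis leans 30 degrees too.
- base: Base of the box, loose, 0.22 kg: plywood plate 76 (x) x 100 (y) x 8 mm with a square open cardboard neck on its middle, 53 mm outside, 45 inside, its top 52 mm above the plate's underside. Origin: centre of the underside; z along the box's axis to its top. Two spring pads on the neck's x faces grip the cover; the closed box can be carried by its cover.
- cover_mid (a point): Centre (half-way up the axis) of the loose square cardboard cover: 62 x 62 mm outside, 92 mm high, wall 3 mm, open below, 0.1 kg. z points to its closed top, x, y square to its sides. Closed, it lies 54 mm above the base's origin. It drags with 9 to 13 N, so the loose base comes up with it unless held; clear of the neck after 44 mm, of the piece inside after 84 mm.
- bay: Fixed hold-down bay: aluminium plate 4 mm thick (x -75 to 55, y +-70 mm) with side rails and a steel lip on each, over the base plate's long ends. Origin: bottom of the plate, under where the base's centre belongs. The base plate enters from the open front along +x, its 100 mm width along y, to a back stop with its face at x = 40 mm. Base x and y then lie along the bay's.
- bay_lips (a point): Point on the bay's middle axis, level with the lips' undersides, 18 mm above the bay's origin (14 mm above its floor: 6 mm play over the 8 mm base plate). Axes as the bay's. Rails' inner faces at y = +-54 mm, lips' inner edges at y = +-38 mm, both running from x = -40 to 52 mm; lips' tops 5 mm above this point, screw heads 8 mm.
- mat: Fixed square cork mat 125 x 125 mm, 4 mm thick, flat on the bench; origin at the centre of its underside. The cover is to stand on it.
- tray: Fixed wooden tray 130 mm (x) by 120 mm (y), 26 mm high, walls and floor 7 mm thick; origin at the centre of its underside.
- piece_mid (a point): Centre (half-way up the axis) of a turned wooden game piece, loose, 50 g, 84 mm high, standing free in the neck on the base plate, hidden until the cover is off. Round foot 40 mm across, waist 18 mm, cylindrical head 26 mm across from 18 to 42 mm above this point; z points to the head. It rises 40 mm above the neck and may shift a few mm in it.
- tape: Bystander: roll of clear tape lying flat, 90 mm across, 24 mm high; origin under its centre.
- glue: Bystander: white bottle, 48 mm across, 120 mm high; origin under its centre.
- carton: Bystander: small closed carton 90 by 70 by 50 mm; origin under its centre.

How it is judged:
On the way, in this order (a step that is already met when the one before it is completed fails the run):
1. the closed box stands home in the bay, its base plate under the lips (x of base in the frame of bay between -0.014 and 0.014 m and y of base in the frame of bay between -0.012 and 0.012 m and z of base in the frame of bay between 0 and 0.013 m and angle between the z axis of base and the z axis of bay, either way round below 0.1 rad and distance between cover_mid and base below 0.062 m), for 0.2 s.
2. the cover is drawn straight up off the neck while the base stays in the bay (x of base in the frame of bay between -0.014 and 0.014 m and y of base in the frame of bay between -0.012 and 0.012 m and z of base in the frame of bay between 0 and 0.013 m and angle between the z axis of base and the z axis of bay, either way round below 0.1 rad and z of cover_mid in the frame of base above 0.1 m and x of cover_mid in the frame of base between -0.03 and 0.03 m and y of cover_mid in the frame of base between -0.03 and 0.03 m and angle between the z axis of cover_mid and the z axis of base, either way round below 0.2 rad), for 0.02 s.
3. the cover stands upright, open end down, on the cork mat (x of cover_mid in the frame of mat between -0.05 and 0.05 m and y of cover_mid in the frame of mat between -0.05 and 0.05 m and z of cover_mid in the frame of mat between 0.045 and 0.055 m and angle between cover_mid's own z axis and vertical below 0.1 rad), for 0.2 s.
4. the piece stands upright in the tray (x of piece_mid in the frame of tray between -0.055 and 0.055 m and y of piece_mid in the frame of tray between -0.05 and 0.05 m and z of piece_mid in the frame of tray between 0.042 and 0.056 m and angle between piece_mid's own z axis and vertical below 0.15 rad), for 0.2 s.
At the end, for the whole second after the job is handed in: Base flat in the bay under the lips (within 14 mm along x, 12 mm along y of its place); cover upright, open end down, on the mat (axis within 50 mm of centre each way, tilt < 0.1 rad); piece upright on the tray floor (tilt < 0.15 rad); all released, at rest (all of step 3 and all of step 4 and x of base in the frame of bay between -0.014 and 0.014 m and y of base in the frame of bay between -0.012 and 0.012 m and z of base in the frame of bay between 0 and 0.013 m and angle between the z axis of base and the z axis of bay, either way round below 0.1 rad and linear speed of each of base, cover, piece below 0.03 m/s); the robot touches nothing.
It fails at once if the tape, bottle or carton was pushed away or toppled (moved more than 25 mm) (distance of any of tape, glue, carton from where it was at the start of the episode above 0.025 m).
It fails at once if the piece was tipped over (angle between piece_mid's own z axis and vertical above 1.1 rad).
It fails at once if the cover was tipped over (angle between cover_mid's own z axis and vertical above 1.1 rad).
It fails at once if base, cover or piece was dropped (falling free faster than 0.8 m/s, some 30 mm) ((contact force between base and anything else below 0.02 N and linear speed of base above 0.8 m/s) or (contact force between cover and anything else below 0.02 N and linear speed of cover above 0.8 m/s) or (contact force between piece and anything else below 0.02 N and linear speed of piece above 0.8 m/s)).
It also fails if it takes over 72 s, if anything falls off the work surface, if the arm or the gripper's body presses on something with over 40 N, if the wrist force passes 120 N, or if a joint passes its speed limit or range.

## Working session

There is one attempt and no reset: what is moved stays moved. The work goes in short steps, Python scripts to look and compute and a tool call to move; the robot and the scene stay as the last step left them, time stands still between calls to the robot, and variables do not carry over. Pictures are saved under pics/ and viewed, about 8 in all and at most 12, crops included, and the job is handed in when it is done.

Besides the shell and the picture viewer there is one more tool, called after "Request:" as name(argument=value, ...), one argument or row to a line, values as JSON. jog_arm: Moves the arm, as the interface text tells. Its arguments: {"type":"object","properties":{"increments":{"type":"array"},"grip":{"type":"number"},"newtons":{"type":"number"}},"required":["increments"]}

```bash
ls; mkdir -p pics; cat > h.py <<'E'
import numpy as np, cv2
from workcell import robot, imaging, hand_in, cut_out, landmark_of
from scipy.spatial.transform import Rotation as R
def rot(q): return R.from_quat([q[1],q[2],q[3],q[0]])
def T_cam(name, st=None):
    c=imaging.get_calibration(name)
    if name=='wrist':
        st=st or robot.observe(); T=np.eye(4); T[:3,:3]=rot(st['eef_rot']).as_matrix(); T[:3,3]=st['tool_pos']
        return c['mtx'], T@np.array(c['hand_eye'])
    return np.array(c['mtx']), np.linalg.inv(np.array(c['world_to_cam']))
def cloud(name):
    K,T=T_cam(name); im,d=imaging.snapshot(name); K=np.array(K)
    v,u=np.mgrid[:420,:560]; x=(u-K[0,2])/K[0,0]*d; y=(v-K[1,2])/K[1,1]*d
    P=np.stack([x,-y,-d,np.ones_like(d)],-1)@T.T
    P=P[...,:3]; P[d==0]=np.nan
    return im,d,P
def ray(name,at,st=None):
    K,T=T_cam(name,st); p=np.array([(at[0]*560-K[0][2])/K[0][0],-(at[1]*420-K[1][2])/K[1][1],-1])
    return T[:3,3],T[:3,:3]@p
def onplane(name,at,z,st=None):
    o,r=ray(name,at,st); return o+r*(z-o[2])/r[2]
E
python3 - <<'E'
from h import *
print(robot.observe())
for n in ['scene','top']:
    print(n,{k:np.round(v,3).tolist() if not isinstance(v,str) else v for k,v in imaging.get_calibration(n).items()})
    im,d,P=cloud(n); cv2.imwrite(f'pics/{n}0.png',im[...,::-1]); np.savez(f'{n}0.npz',im=im,d=d,P=P)
    for t in ['rack','base','cover_mid','bay','bay_lips','mat','tray','tape','glue','carton']:
        l=landmark_of(t,n); c=cut_out(t,n)
        s=t
        for a in l[:1]: s+=f" lm p{a['p']:.2f} {np.round(np.array(a['at'])*[560,420],1)} z0:{onplane(n,a['at'],0).round(3)}"
        for a in c[:1]:
            m=a['pixels']; Q=P[m]; Q=Q[~np.isnan(Q[:,0])]
            s+=f" seg p{a['p']:.2f} n{m.sum()} med{np.median(Q,0).round(3)} lo{np.percentile(Q,2,0).round(3)} hi{np.percentile(Q,98,0).round(3)}"
            np.save(f'm_{n}_{t}.npy',m)
        print(s)
E
```

```text
pics
{'time_s': 0.0, 'joints': array([-1.25333168e+00,  2.91302266e-01, -1.54116864e-01,  1.12671513e+00,
        4.34205706e-05,  1.43151330e+00]), 'qd': array([-0.00043185, -0.00203934,  0.00072699,  0.00049664, -0.00118184,
       -0.00207115]), 'effort': array([ 6.52624149e-04, -5.37140894e+01,  3.31372261e+01,  1.58328336e-02,
       -1.78535465e-04,  6.56998466e-06]), 'tool_pos': array([ 0.23143644, -0.47078123,  0.2557244 ]), 'eef_rot': array([-6.68243734e-04,  9.74035622e-01,  2.26393815e-01, -3.78956650e-05]), 'wrist_force': array([-0.02692291,  0.80940825, -0.37932117]), 'moment': array([ 0.03634179, -0.01597312,  0.01688545]), 'gripper_width': 0.08558161611982662}
scene {'mtx': [[464.974, 0.0, 283.169], [0.0, 464.974, 205.294], [0.0, 0.0, 1.0]], 'world_to_cam': [[0.861, 0.508, 0.015, -0.543], [-0.431, 0.715, 0.55, 0.227], [0.269, -0.48, 0.835, -1.361], [0.0, 0.0, 0.0, 1.0]]}
rack lm p0.83 [294.9 105.8] z0:[0.449 0.379 0.   ] seg p0.86 n1705 med[0.514 0.36  0.069] lo[0.405 0.257 0.016] hi[0.557 0.397 0.093]
base lm p0.55 [285.1 110.7] z0:[0.434 0.345 0.   ] seg p0.80 n189 m
[... 2042 characters left out ...]
5  0.007 -0.002] hi[0.607 0.149 0.028]
mat lm p0.85 [335.2 236.1] z0:[ 0.559 -0.135  0.   ] seg p0.83 n2066 med[ 0.559 -0.139  0.004] lo[ 0.499 -0.199 -0.002] hi[ 0.621 -0.078  0.01 ]
tray lm p0.60 [416.4 255.1] z0:[ 0.503 -0.355  0.   ] seg p0.55 n2213 med[ 0.5   -0.354  0.008] lo[ 0.438 -0.411  0.001] hi[ 0.56  -0.294  0.03 ]
tape seg p0.75 n468 med[0.719 0.255 0.022] lo[0.677 0.21  0.001] hi[0.762 0.295 0.029]
glue lm p0.55 [279.8 169.8] z0:[0.75  0.014 0.   ] seg p0.76 n300 med[0.751 0.017 0.082] lo[ 0.737 -0.004  0.028] hi[0.77  0.039 0.123]
carton lm p0.84 [367.  176.9] z0:[ 0.725 -0.231  0.   ] seg p0.84 n1026 med[ 0.722 -0.23   0.049] lo[ 0.68  -0.271  0.002] hi[ 0.77  -0.195  0.055]
```

```bash
python3 - <<'E'
import numpy as np,cv2
a=cv2.imread('pics/top0.png')[150:330,90:470]; cv2.imwrite('pics/top0c.png',cv2.resize(a,None,fx=2.1,fy=2.1,interpolation=cv2.INTER_CUBIC))
a=cv2.imread('pics/scene0.png')[60:270,170:450]; cv2.imwrite('pics/scene0c.png',cv2.resize(a,None,fx=2.8,fy=2.8,interpolation=cv2.INTER_CUBIC))
# plane normals: rack board, cover faces
from h import *
for n in ['top','scene']:
    z=np.load(n+'0.npz'); P=z['P']
    m=np.load(f'm_{n}_rack.npy'); Q=P[m]; Q=Q[(Q[:,1]>.30)&(Q[:,2]>.035)]
    c=np.median(Q,0);
    for k in range(5):
        u,s,v=np.linalg.svd(Q-c,full_matrices=False); r=(Q-c)@v[2]; Q=Q[abs(r)<.006]; c=Q.mean(0)
    nn=v[2]*np.sign(v[2][2]); print(n,'board n',nn.round(3),'d',(nn@c).round(4),len(Q),np.degrees(np.arctan2(nn[1],nn[0])))
    m=np.load(f'm_{n}_cover_mid.npy'); Q=P[m]; Q=Q[~np.isnan(Q[:,0])]
    h=Q@nn; Q=Q[h>np.percentile(h,90)-.012]
    c=Q.mean(0); n2=R.from_matrix(np.eye(3))
    for k in range(5):
        u,s,v=np.linalg.svd(Q-c,full_matrices=False); r=(Q-c)@v[2]; Q=Q[abs(r)<.004]; c=Q.mean(0)
    v2=v[2]*np.sign(v[2][2]); print('top n',v2.round(3),c.round(4),len(Q))
    # in-plane rectangle
    ex=np.cross([0,0,1],nn); ex/=np.linalg.norm(ex); ey=np.cross(nn,ex)
    uv=np.stack([(Q-c)@ex,(Q-c)@ey],1).astype(np.float32)
    rr=cv2.minAreaRect(uv); print('rect',rr,'centre',(c+rr[0][0]*ex+rr[0][1]*ey).round(4),'ex',ex.round(3))
    for t in ['bay','mat','tray']:
        m=np.load(f'm_{n}_{t}.npy'); Q=P[m]; Q=Q[~np.isnan(Q[:,0])]; Q=Q[Q[:,2]>(.013 if t!='mat' else -1)]
        print(t,cv2.minAreaRect(Q[:,:2].astype(np.float32)),len(Q))
E
```

```text
top board n [ 0.024 -0.496  0.868] d -0.1048 1925 -87.2577062120024
top n [ 0.019 -0.495  0.869] [0.4673 0.2544 0.1266] 524
rect ((0.00035800598561763763, -0.0007679201662540436), (0.06314310431480408, 0.06174246966838837), 89.70796203613281) centre [0.4677 0.2537 0.1262] ex [ 0.999  0.048 -0.   ]
bay ((0.5531036853790283, 0.07515247166156769), (0.13215197622776031, 0.10264617949724197), 76.98687744140625) 840
mat ((0.5611322522163391, -0.1391831934452057), (0.12571673095226288, 0.12902602553367615), 83.12784576416016) 2057
tray ((0.49882858991622925, -0.35290810465812683), (0.12818503379821777, 0.12204457819461823), 0.5053673386573792) 564
scene board n [ 0.025 -0.497  0.868] d -0.1051 1227 -87.07216406005253
top n [ 0.019 -0.503  0.864] [0.4707 0.2547 0.1257] 450
rect ((-0.0006514005362987518, -5.917996168136597e-05), (0.0640009194612503, 0.06263547390699387), 1.5144745111465454) centre [0.4701 0.2546 0.1256] ex [ 0.999  0.051 -0.   ]
bay ((0.560982346534729, 0.07462507486343384), (0.13441969454288483, 0.09366066008806229), 77.01517486572266) 840
mat ((0.5610877275466919, -0.13657031953334808), (0.12736819684505463, 0.13074353337287903), 83.47947692871094) 2331
tray ((0.502314567565918, -0.3526071012020111), (0.13246634602546692, 0.11940879374742508), 0.13161084055900574) 852
```

View pics/top0c.png

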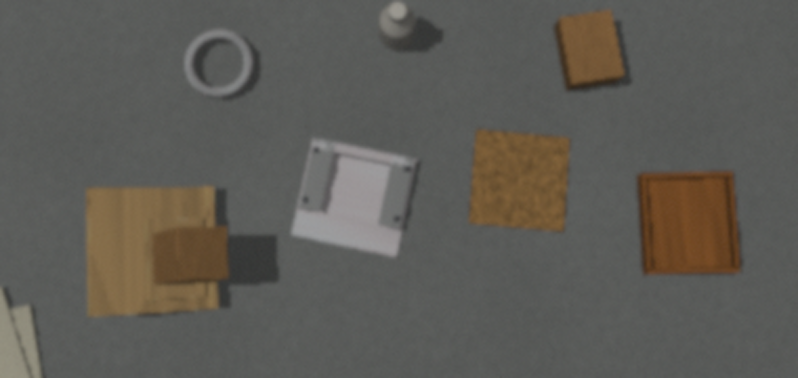

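View pics/scene0c.png

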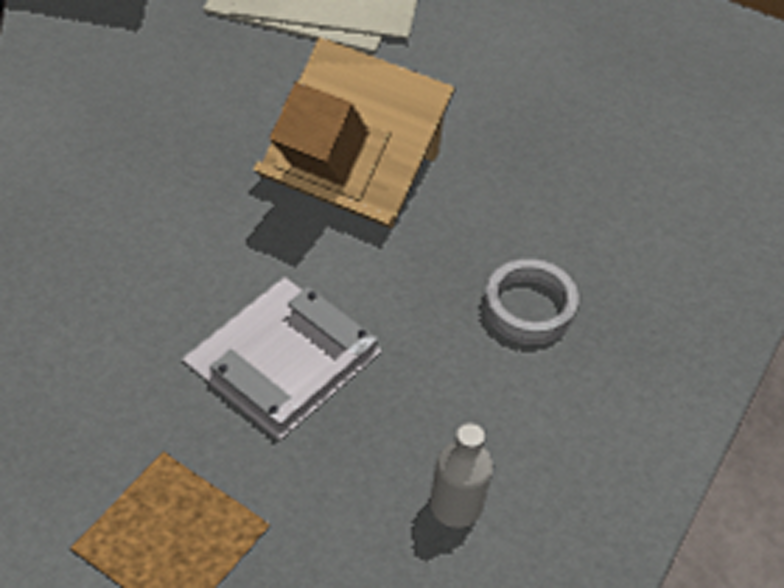

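Top crop: the rack with the tilted brown cover is at left (190,255), the bay at (355,195) opening toward the robot, the mat at (520,180) and the tray at (690,222). The scene crop shows that the base plate's long side runs level along the rack, so it needs about a 77° turn to match the bay.

```bash
cat >> h.py <<'E'
def pose(xd,zd):  # rotation from approx tool x and tool z directions
    z=np.array(zd)/np.linalg.norm(zd); x=np.array(xd,float); x-=z*(x@z); x/=np.linalg.norm(x)
    return R.from_matrix(np.stack([x,np.cross(z,x),z],1))
def rows(p,Rt,n,st=None,p0=None,R0=None):
    st=st or robot.observe(); p0=np.array(st['tool_pos']) if p0 is None else p0; R0=rot(st['eef_rot']) if R0 is None else R0
    rv=(R0.inv()*Rt).as_rotvec(); 
    print('rot total',np.degrees(rv).round(1),'shift world',(p-p0).round(4))
    for k in range(n):
        Rk=R0*R.from_rotvec(rv*k/n); s=Rk.inv().apply((p-p0)/n)*100
        print('[%s],'%','.join('%.2f'%v for v in [*s,*np.degrees(rv/n)]))
def yawx(deg): return pose([np.cos(np.radians(deg)),np.sin(np.radians(deg)),0],[0,0,-1])
N=np.array([.025,-.4995,.866]); N/=np.linalg.norm(N); C=np.array([.469,.254,.126])
E
python3 - <<'E'
from h import *
st=robot.observe(); p0=np.array(st['tool_pos'])
p1=np.array([.40,-.15,.29]); R1=yawx(92.8)
rows(p1,R1,10)
rows(np.array([.471,.19,.24]),pose([-.05,1,0],-N),10,p0=p1,R0=R1)
E
```

```text
rot total [ -0.   -0.  -66.6] shift world [0.1684 0.3212 0.0337]
[2.93,-2.14,-0.34,-0.00,-0.00,-6.66],
[3.16,-1.79,-0.34,-0.00,-0.00,-6.66],
[3.34,-1.41,-0.34,-0.00,-0.00,-6.66],
[3.48,-1.01,-0.34,-0.00,-0.00,-6.66],
[3.58,-0.60,-0.34,-0.00,-0.00,-6.66],
[3.62,-0.18,-0.34,-0.00,-0.00,-6.66],
[3.62,0.24,-0.34,-0.00,-0.00,-6.66],
[3.57,0.66,-0.34,-0.00,-0.00,-6.66],
[3.47,1.07,-0.34,-0.00,-0.00,-6.66],
[3.32,1.46,-0.34,-0.00,-0.00,-6.66],
rot total [ 0.  30.  -0.1] shift world [ 0.071  0.34  -0.05 ]
[3.36,0.88,0.50,0.00,3.00,-0.01],
[3.33,0.88,0.68,0.00,3.00,-0.01],
[3.29,0.88,0.85,0.00,3.00,-0.01],
[3.24,0.88,1.02,0.00,3.00,-0.01],
[3.18,0.88,1.19,0.00,3.00,-0.01],
[3.12,0.88,1.35,0.00,3.00,-0.01],
[3.04,0.88,1.51,0.00,3.00,-0.01],
[2.96,0.88,1.67,0.00,3.00,-0.01],
[2.87,0.88,1.82,0.00,3.00,-0.01],
[2.77,0.88,1.97,0.00,3.00,-0.01],
```

Request:
jog_arm(
  increments=[
    [2.9,-2.1,-0.3,0,0,-6.7],
    [3.2,-1.8,-0.3,0,0,-6.7],
    [3.3,-1.4,-0.3,0,0,-6.7],
    [3.5,-1.0,-0.3,0,0,-6.7],
    [3.6,-0.6,-0.3,0,0,-6.7],
    [3.6,-0.2,-0.3,0,0,-6.7],
    [3.6,0.2,-0.3,0,0,-6.7],
    [3.6,0.7,-0.3,0,0,-6.7],
    [3.5,1.1,-0.3,0,0,-6.7],
    [3.3,1.5,-0.3,0,0,-6.7],
  ],
  grip=100,
)

```text
time_s: 3.35
tool_pos: [0.3988, -0.1393, 0.2874]
eef_rot: [0.001, 0.675, 0.738, 0.0]
wrist_force: [0.3, -0.3, -0.5]
gripper_width: 0.0853
```

Request:
jog_arm(
  increments=[
    [3.4,0.9,0.5,0,3,0],
    [3.3,0.9,0.7,0,3,0],
    [3.3,0.9,0.85,0,3,0],
    [3.2,0.9,1.0,0,3,0],
    [3.2,0.9,1.2,0,3,0],
    [3.1,0.9,1.35,0,3,0],
    [3.0,0.9,1.5,0,3,0],
    [3.0,0.9,1.7,0,3,0],
    [2.9,0.9,1.8,0,3,0],
    [2.8,0.9,2.0,0,3,0],
  ],
)

```text
time_s: 4.6
tool_pos: [0.4607, 0.2162, 0.2393]
eef_rot: [-0.194, 0.649, 0.713, 0.18]
wrist_force: [0.1, -0.6, -0.7]
gripper_width: 0.0856
```

```bash
python3 - <<'E'
from h import *
st=robot.observe(); Rm=rot(st['eef_rot']); print(Rm.as_matrix().round(3), st['joints'].round(2))
im,d,P=cloud('wrist'); cv2.imwrite('pics/w1.png',im[...,::-1])
c=cut_out('cover_mid','wrist')
if c:
    Q=P[c[0]['pixels']]; Q=Q[~np.isnan(Q[:,0])]; h=Q@N; Q=Q[abs(h-np.percentile(h,85))<.006]
    print(c[0]['p'],len(Q),'h',np.median(Q@N),C@N)
    ex=np.cross([0,0,1],N); ex/=np.linalg.norm(ex); ey=np.cross(N,ex); o=C
    rr=cv2.minAreaRect(np.stack([(Q-o)@ex,(Q-o)@ey],1).astype(np.float32)); print(rr)
    C2=o+ex*rr[0][0]+ey*rr[0][1]; C2=C2+N*(np.median(Q@N)-C2@N); print('C2',C2.round(4))
    c0=Q.mean(0);v=np.linalg.svd(Q-c0,full_matrices=False)[2][2]; print('n',v*np.sign(v[2]))
E
```

```text
[[-0.082  0.996 -0.042]
 [ 0.856  0.093  0.509]
 [ 0.51   0.006 -0.86 ]] [-0.02  0.26 -0.36  1.01  0.53  1.44]
0.66 5658 h -0.006870235639994046 -0.00603175496493173
((0.0005200225859880447, 0.001462779939174652), (0.06261620670557022, 0.06194883584976196), 89.74529266357422)
C2 [0.4694 0.2557 0.126 ]
n [ 0.02343819 -0.49492319  0.86862057]
```

View pics/w1.png

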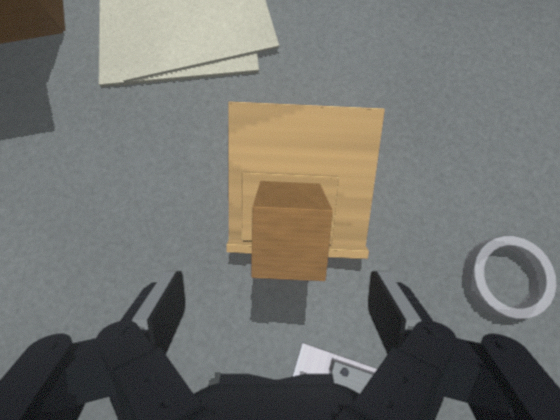

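The wrist view shows the cover top at (290,243) between the open fingers, which agrees with the first estimate to about 2 mm.

```bash
sed -i 's/C=np.array(\[.469,.254,.126\])/C=np.array([.4692,.2555,.126])/' h.py; python3 - <<'E'
from h import *
Rt=pose([-.05,1,0],-N); p1=C+.06*N
rows(p1,Rt,5); rows(C-.028*N,Rt,5,p0=p1,R0=Rt)
E
```

```text
rot total [-1.1 -0.7  2.3] shift world [ 0.0107  0.0086 -0.0607]
[-0.49,0.22,1.12,-0.21,-0.14,0.47],
[-0.48,0.22,1.12,-0.21,-0.14,0.47],
[-0.48,0.22,1.13,-0.21,-0.14,0.47],
[-0.48,0.22,1.13,-0.21,-0.14,0.47],
[-0.47,0.22,1.13,-0.21,-0.14,0.47],
rot total [0. 0. 0.] shift world [-0.0022  0.044  -0.0762]
[0.00,-0.00,1.76,0.00,0.00,0.00],
[0.00,-0.00,1.76,0.00,0.00,0.00],
[0.00,-0.00,1.76,0.00,0.00,0.00],
[0.00,-0.00,1.76,0.00,0.00,0.00],
[0.00,-0.00,1.76,0.00,0.00,0.00],
```

Request:
jog_arm(
  increments=[
    [-0.48,0.22,1.12,-0.2,-0.14,0.5],
    [-0.48,0.22,1.12,-0.2,-0.14,0.5],
    [-0.48,0.22,1.12,-0.2,-0.14,0.5],
    [-0.48,0.22,1.12,-0.2,-0.14,0.5],
    [-0.48,0.22,1.12,-0.2,-0.14,0.5],
    [0,0,0,0,0,0],
  ],
)

```text
time_s: 5.45
tool_pos: [0.4712, 0.2237, 0.1753]
eef_rot: [-0.187, 0.668, 0.698, 0.177]
wrist_force: [-0.9, 0.0, -0.6]
gripper_width: 0.0853
```

```bash
python3 - <<'E'
from h import *
Rt=pose([-.05,1,0],-N); rows(C-.028*N,Rt,6)
E
```

```text
rot total [ 0.   0.2 -0.3] shift world [-0.0027  0.0457 -0.0735]
[0.05,-0.01,1.44,0.00,0.04,-0.05],
[0.05,-0.01,1.44,0.00,0.04,-0.05],
[0.05,-0.01,1.44,0.00,0.04,-0.05],
[0.05,-0.01,1.44,0.00,0.04,-0.05],
[0.05,-0.01,1.44,0.00,0.04,-0.05],
[0.05,-0.01,1.44,0.00,0.04,-0.05],
```

Request:
jog_arm(
  increments=[
    [0.05,0,1.44,0,0,0],
    [0.05,0,1.44,0,0,0],
    [0.05,0,1.44,0,0,0],
    [0.05,0,1.44,0,0,0],
    [0.05,0,1.44,0,0,0],
    [0.05,0,1.4,0,0,0],
    [0,0,0,0,0,0],
  ],
)

```text
time_s: 6.32
tool_pos: [0.4713, 0.2688, 0.1026]
eef_rot: [-0.185, 0.668, 0.698, 0.178]
wrist_force: [0.3, -1.3, -0.9]
gripper_width: 0.0854
```

Request:
jog_arm(
  increments=[
    [0,0,0,0,0,0],
    [0,0,0,0,0,0],
    [0,0,0,0,0,0],
    [0,0,0,0,0,0],
    [0,0,0,0,0,0],
    [0,0,0,0,0,0],
  ],
  grip=40,
  newtons=60,
)

```text
time_s: 7.08
tool_pos: [0.4717, 0.2678, 0.1037]
eef_rot: [-0.184, 0.668, 0.698, 0.178]
wrist_force: [0.2, 0.8, -3.6]
gripper_width: 0.0612
```

Request:
jog_arm(
  increments=[
    [0,0,-0.5,0,0,0],
    [0,0,-1,0,0,0],
    [0,0,-1,0,0,0],
    [0,0,-1.5,0,0,0],
    [0,0,-1.5,0,0,0],
    [0,0,-1.5,0,0,0],
    [0,0,-1.5,0,0,0],
  ],
)

```text
time_s: 7.95
tool_pos: [0.4733, 0.2223, 0.1822]
eef_rot: [-0.183, 0.669, 0.698, 0.178]
wrist_force: [0.1, -1.0, -3.8]
gripper_width: 0.0614
```

```bash
python3 - <<'E'
from h import *
a=np.radians(-13)
for n in ['top','scene']:
    z=np.load(n+'0.npz'); P=z['P']; m=np.load(f'm_{n}_bay.npy')|np.load(f'm_{n}_bay_lips.npy')
    v,u=np.nonzero(m); Q=P[m]; ok=~np.isnan(Q[:,0])
    # z<->xy via image: footprint outline projected to z=.004
    k=np.stack([(u+.5)/560,(v+.5)/420],1)
    W=np.array([onplane(n,x,.004)[:2] for x in k])
    fl=ok&(abs(Q[:,2]-.004)<.006); li=ok&(Q[:,2]>.016)
    WL=np.array([onplane(n,x,.023)[:2] for x in k[li]])
    print(n,'all',cv2.minAreaRect(W.astype(np.float32)),'floor',cv2.minAreaRect(Q[fl][:,:2].astype(np.float32)))
    print('lips',cv2.minAreaRect(WL.astype(np.float32)),li.sum())
    o=np.array([.553,.077]); B=np.array([[np.cos(a),np.sin(a)],[-np.sin(a),np.cos(a)]])
    L=(WL-o)@B.T; F=(Q[fl][:,:2]-o)@B.T
    for s in (1,-1):
        l=L[(L[:,1]*s>.03)]; print('lip side',s,np.percentile(l,[1,50,99],0).round(4).tolist())
    print('floor',np.percentile(F,[0.5,99.5],0).round(4).tolist())
    np.save(f'L_{n}.npy',L)
    for t,zz in [('bay',0),('bay_lips',.018)]:
        l=landmark_of(t,n); print(t,[(round(x['p'],2),onplane(n,x['at'],zz).round(4)) for x in l[:2]])
im=cv2.imread('pics/top0.png')[205:275,215:305]; cv2.imwrite('pics/bay.png',cv2.resize(im,None,fx=8,fy=8,interpolation=cv2.INTER_CUBIC))
E
```

```text
Traceback (most recent call last):
  File "h.py", line 21, in onplane
    o,r=ray(name,at,st); return o+r*(z-o[2])/r[2]
        ~~~^^^^^^^^^^^^
  File "h.py", line 18, in ray
    K,T=T_cam(name,st); p=np.array([(at[0]*560-K[0][2])/K[0][0],-(at[1]*420-K[1][2])/K[1][1],-1])
        ~~~~~^^^^^^^^^
  File "h.py", line 6, in T_cam
    c=imaging.get_calibration(name)
ValueError: time passes only in moves, steps and waits
```

```bash
sed -i 's/^def T_cam/import functools\ncal=functools.lru_cache(None)(lambda n: imaging.get_calibration(n))\ndef T_cam/; s/c=imaging.get_calibration(name)/c=cal(name)/' h.py; python3 - <<'E'
from h import *
a=np.radians(-13); o=np.array([.553,.077]); B=np.array([[np.cos(a),np.sin(a)],[-np.sin(a),np.cos(a)]])
for n in ['top','scene']:
    z=np.load(n+'0.npz'); P=z['P']; m=np.load(f'm_{n}_bay.npy')|np.load(f'm_{n}_bay_lips.npy')
    v,u=np.nonzero(m); Q=P[m]; ok=~np.isnan(Q[:,0]); k=np.stack([(u+.5)/560,(v+.5)/420],1)
    W=np.array([onplane(n,x,.004)[:2] for x in k])
    li=ok&(Q[:,2]>.016); fl=ok&(abs(Q[:,2]-.004)<.006)
    WL=np.array([onplane(n,x,.023)[:2] for x in k[li]])
    print(n,'all',cv2.minAreaRect(W.astype(np.float32)))
    print('lips',cv2.minAreaRect(WL.astype(np.float32)),li.sum())
    L=(WL-o)@B.T; F=(Q[fl][:,:2]-o)@B.T
    for s in (1,-1):
        l=L[(L[:,1]*s>.03)]; print('lip side',s,np.percentile(l,[1,50,99],0).round(4).tolist())
    print('floor',np.percentile(F,[0.5,99.5],0).round(4).tolist())
    imaging.snapshot(n)
    for t,zz in [('bay',0),('bay_lips',.018)]:
        l=landmark_of(t,n); print(t,[(round(x['p'],2),onplane(n,x['at'],zz).round(4)) for x in l[:2]])
im=cv2.imread('pics/top0.png')[205:275,215:305]; cv2.imwrite('pics/bay.png',cv2.resize(im,None,fx=8,fy=8,interpolation=cv2.INTER_CUBIC))
E
```

```text
top all ((0.5409183502197266, 0.07680372148752213), (0.14300507307052612, 0.13218018412590027), 76.32096099853516)
lips ((0.5564954280853271, 0.07262657582759857), (0.13188087940216064, 0.09220224618911743), 77.08958435058594) 825
lip side 1 [[-0.0409, 0.0321], [0.0044, 0.048], [0.0496, 0.0622]]
lip side -1 [[-0.0407, -0.0692], [0.0072, -0.0548], [0.0499, -0.0322]]
floor [[-0.075, -0.0718], [0.0548, 0.0694]]
bay []
bay_lips [(0.17, array([ 0.5649, -0.1358,  0.018 ]))]
scene all ((0.5473089218139648, 0.07956384122371674), (0.15131983160972595, 0.13359764218330383), 77.78307342529297)
lips ((0.5640355944633484, 0.07232633233070374), (0.13547420501708984, 0.09620261937379837), 77.08145141601562) 808
lip side 1 [[-0.0352, 0.0324], [0.0134, 0.0501], [0.0575, 0.0655]]
lip side -1 [[-0.035, -0.0692], [0.0133, -0.0531], [0.0572, -0.0323]]
floor [[-0.0759, -0.0703], [0.0571, 0.0697]]
bay [(0.6, array([0.5513, 0.0817, 0.    ]))]
bay_lips [(0.92, array([0.55  , 0.0743, 0.018 ]))]
```

View pics/bay.png

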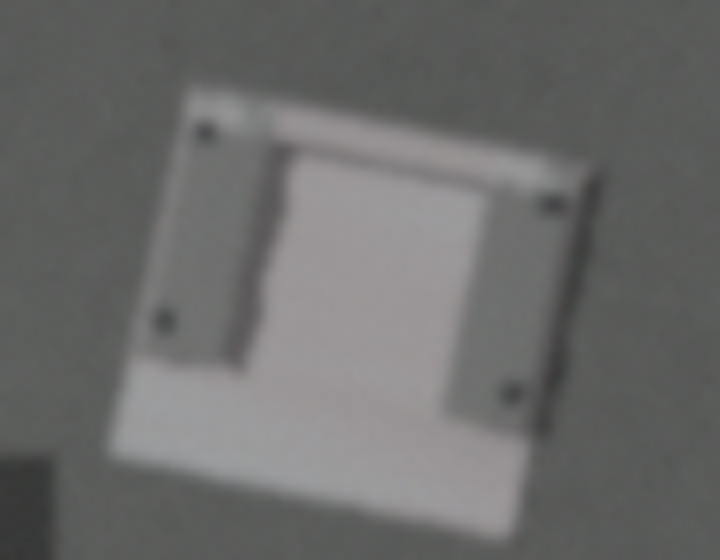

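The bay crop shows lips at left (200,250) and right (510,310), the stop at the top and the opening at the bottom. I take the bay origin as about (0.553, 0.075) with yaw -13°.

```bash
cat >> h.py <<'E'
O=np.array([.553,.0752]); BX=np.array([np.cos(np.radians(-13)),np.sin(np.radians(-13))])
def bayp(x,z,y=0): p=O+BX*x+np.array([-BX[1],BX[0]])*y; return np.array([*p,z])
def inbay(p): d=np.array(p[:2])-O; return (d@BX, d@np.array([-BX[1],BX[0]]))
E
python3 - <<'E'
from h import *
rows(bayp(-.095,.15),yawx(167),16)
E
```

```text
rot total [ 19.3 -25.2 -72.8] shift world [-0.0124 -0.1265 -0.0307]
[-0.78,-0.11,-0.22,1.21,-1.57,-4.55],
[-0.77,-0.18,-0.20,1.21,-1.57,-4.55],
[-0.76,-0.24,-0.17,1.21,-1.57,-4.55],
[-0.74,-0.31,-0.15,1.21,-1.57,-4.55],
[-0.72,-0.37,-0.12,1.21,-1.57,-4.55],
[-0.69,-0.42,-0.09,1.21,-1.57,-4.55],
[-0.66,-0.48,-0.06,1.21,-1.57,-4.55],
[-0.62,-0.53,-0.03,1.21,-1.57,-4.55],
[-0.58,-0.58,-0.01,1.21,-1.57,-4.55],
[-0.53,-0.62,0.02,1.21,-1.57,-4.55],
[-0.48,-0.66,0.05,1.21,-1.57,-4.55],
[-0.42,-0.70,0.08,1.21,-1.57,-4.55],
[-0.36,-0.73,0.10,1.21,-1.57,-4.55],
[-0.30,-0.75,0.13,1.21,-1.57,-4.55],
[-0.24,-0.77,0.15,1.21,-1.57,-4.55],
[-0.17,-0.78,0.17,1.21,-1.57,-4.55],
```

Request:
jog_arm(
  increments=[
    [-0.78,-0.11,-0.22,1.2,-1.6,-4.5],
    [-0.77,-0.18,-0.2,1.2,-1.6,-4.5],
    [-0.76,-0.24,-0.17,1.2,-1.6,-4.5],
    [-0.74,-0.31,-0.15,1.2,-1.6,-4.5],
    [-0.72,-0.37,-0.12,1.2,-1.6,-4.5],
    [-0.69,-0.42,-0.09,1.2,-1.6,-4.5],
    [-0.66,-0.48,-0.06,1.2,-1.6,-4.5],
    [-0.62,-0.53,-0.03,1.2,-1.6,-4.5],
  ],
)

```text
time_s: 9.25
tool_pos: [0.4635, 0.1602, 0.1604]
eef_rot: [-0.098, 0.409, 0.903, 0.089]
wrist_force: [0.2, -0.6, -3.1]
gripper_width: 0.0611
```

Request:
jog_arm(
  increments=[
    [-0.58,-0.58,0,1.2,-1.6,-4.5],
    [-0.53,-0.62,0.02,1.2,-1.6,-4.5],
    [-0.48,-0.66,0.05,1.2,-1.6,-4.5],
    [-0.42,-0.7,0.08,1.2,-1.6,-4.5],
    [-0.36,-0.73,0.1,1.2,-1.6,-4.5],
    [-0.3,-0.75,0.13,1.2,-1.6,-4.5],
    [-0.24,-0.77,0.15,1.2,-1.6,-4.5],
    [-0.17,-0.78,0.17,1.2,-1.6,-4.5],
    [0,0,0,0,0,0],
  ],
)

```text
time_s: 10.38
tool_pos: [0.4547, 0.0988, 0.1399]
eef_rot: [-0.002, 0.096, 0.995, -0.006]
wrist_force: [0.3, 0.1, -4.0]
gripper_width: 0.0617
```

```bash
python3 - <<'E'
from h import *
st=robot.observe(); print(inbay(st['tool_pos']),st['joints'].round(2))
rows(bayp(-.095,.105),yawx(167),6)
E
```

```text
(np.float64(-0.10105228778910985), np.float64(0.0009137522027025296)) [ 0.06  0.29 -0.49  0.8  -0.01  0.26]
rot total [-0.7 -0.1  2. ] shift world [ 0.0057 -0.0023 -0.0349]
[-0.10,-0.01,0.58,-0.11,-0.02,0.33],
[-0.10,-0.01,0.58,-0.11,-0.02,0.33],
[-0.10,-0.01,0.58,-0.11,-0.02,0.33],
[-0.10,-0.01,0.58,-0.11,-0.02,0.33],
[-0.10,-0.01,0.58,-0.11,-0.02,0.33],
[-0.10,-0.01,0.58,-0.11,-0.02,0.33],
```

Request:
jog_arm(
  increments=[
    [-0.1,0,0.58,-0.1,0,0.33],
    [-0.1,0,0.58,-0.1,0,0.33],
    [-0.1,0,0.58,-0.1,0,0.33],
    [-0.1,0,0.58,-0.1,0,0.33],
    [-0.1,0,0.5,-0.1,0,0.33],
    [-0.1,0,0.4,-0.1,0,0.33],
    [0,0,0,0,0,0],
  ],
)

```text
time_s: 11.25
tool_pos: [0.4609, 0.0981, 0.1045]
eef_rot: [-0.002, 0.116, 0.993, 0.001]
wrist_force: [-0.4, -0.7, -4.2]
gripper_width: 0.0611
```

```bash
python3 - <<'E'
from h import *
st=robot.observe(); print(inbay(st['tool_pos']),st['joints'].round(2), rot(st['eef_rot']).as_matrix().round(3))
im,d,P=cloud('scene'); cv2.imwrite('pics/s2.png',cv2.resize(im[130:270,180:380,::-1],None,fx=4,fy=4,interpolation=cv2.INTER_CUBIC))
for t in ['base','cover_mid']:
    for c in cut_out(t,'scene')[:1]:
        m=c['pixels']; Q=P[m]; Q=Q[~np.isnan(Q[:,0])]; q=np.array([[*inbay(x),x[2]] for x in Q])
        print(t,c['p'],len(q),np.percentile(q,[2,10,50,90,98],0).round(4).tolist())
        if t=='base':
            k=np.stack([np.nonzero(m)[1],np.nonzero(m)[0]],1); top=Q[(Q[:,2]<.05)]
            A=np.c_[q[:,:2],np.ones(len(q))]; hi=q[:,2]>np.percentile(q[:,2],50)-.003
E
```

```text
(np.float64(-0.09487629775059135), np.float64(0.0015927338354892952)) [ 0.05  0.34 -0.52  0.71  0.    0.29] [[-0.973  0.231 -0.005]
 [ 0.231  0.973  0.002]
 [ 0.005  0.001 -1.   ]]
base 0.66 289 [[-0.1281, -0.0477, 0.0308], [-0.1212, -0.0459, 0.0351], [-0.0737, -0.0336, 0.0387], [-0.0561, 0.0289, 0.0411], [-0.054, 0.0473, 0.0429]]
cover_mid 0.73 859 [[-0.1191, -0.0298, 0.0409], [-0.0934, -0.0286, 0.0513], [-0.065, -0.0069, 0.1025], [-0.061, 0.0254, 0.1318], [-0.06, 0.0317, 0.1338]]
```

View pics/s2.png

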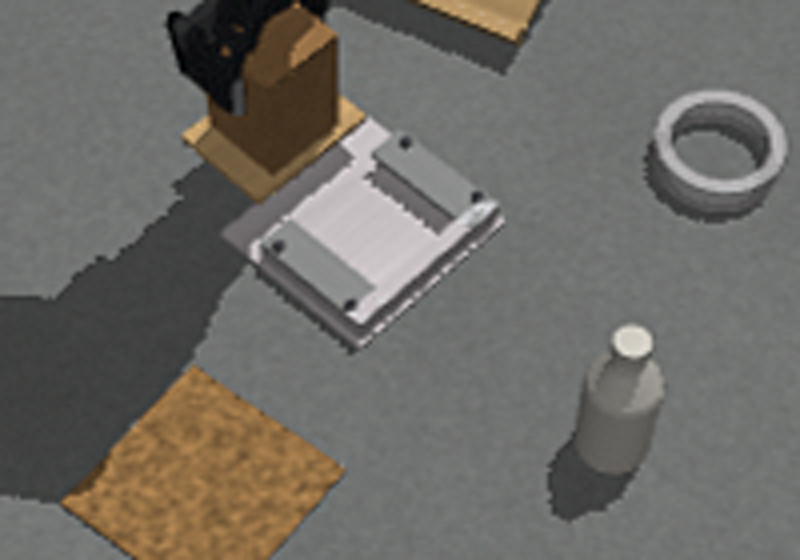

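The scene view shows the held box upright just in front of the bay mouth (plate edge near (310,165)) and square to it. The plate underside measures about 30 mm above the bench, as predicted.

Request:
jog_arm(
  increments=[
    [0,0,0.6,0,0,0],
    [0,0,0.6,0,0.1,0.2],
    [0,0,0.5,0,0.1,0.2],
    [0,0,0.4,0,0.1,0],
    [0,0,0,0,0,0],
  ],
)

```text
time_s: 12.02
tool_pos: [0.461, 0.0983, 0.0826]
eef_rot: [-0.005, 0.12, 0.993, 0.001]
wrist_force: [-0.1, -0.2, -4.2]
gripper_width: 0.0613
```

Request:
jog_arm(
  increments=[
    [-0.5,0,0.05,0,-0.3,0],
    [-1,0,0.05,0,-0.3,0],
    [-1,0,0,0,0,0],
    [-0.5,0,0,0,0,0],
    [0,0,0,0,0,0],
  ],
)

```text
time_s: 12.65
tool_pos: [0.4934, 0.0904, 0.0818]
eef_rot: [0.002, 0.12, 0.993, 0.001]
wrist_force: [-0.1, 0.5, -4.7]
gripper_width: 0.0607
```

Request:
jog_arm(
  increments=[
    [-0.9,0,0,0,-0.1,0],
    [-0.9,0,0,0,0,0],
    [-0.9,0,0,0,0,0],
    [-0.9,0,0,0,0,0],
    [-0.9,0,0,0,0,0],
    [-0.5,0,0,0,0,0],
    [0,0,0,0,0,0],
  ],
)

```text
time_s: 13.52
tool_pos: [0.5454, 0.0776, 0.0818]
eef_rot: [0.002, 0.12, 0.993, 0.001]
wrist_force: [-0.0, -0.1, -4.3]
gripper_width: 0.0613
```

```bash
python3 - <<'E'
from h import *
st=robot.observe(); print(inbay(st['tool_pos']),rot(st['eef_rot']).as_matrix().round(3)[:,2],st['wrist_force'],st['moment'])
E
```

```text
(np.float64(-0.007950494203100194), np.float64(0.0006171691562267982)) [ 0.005  0.    -1.   ] [-0.01414089 -0.14378665 -4.32017846] [ 0.08232838  0.02324053 -0.0069624 ]
```

Request:
jog_arm(
  increments=[
    [-0.5,0,0,0,0,0],
    [-0.3,0,0,0,0,0],
    [0,0,0.1,0,0,0],
    [0,0,0.1,0,0,0],
    [0,0,0.1,0,0,0],
    [0,0,0,0,0,0],
  ],
)

```text
time_s: 14.28
tool_pos: [0.5527, 0.0758, 0.0785]
eef_rot: [0.002, 0.12, 0.993, 0.0]
wrist_force: [-0.7, 0.8, -4.8]
gripper_width: 0.061
```

```bash
python3 - <<'E'
from h import *
im,d,P=cloud('scene'); cv2.imwrite('pics/s3.png',cv2.resize(im[140:240,220:340,::-1],None,fx=6,fy=6,interpolation=cv2.INTER_CUBIC))
for t in ['base','cover_mid','bay_lips']:
    for c in landmark_of(t,'scene')[:1]: print(t,c['p'],*[inbay(onplane('scene',c['at'],z)) for z in [.004 if t=='base' else .058 if t=='cover_mid' else .018]])
E
```

```text
base 0.7 (np.float64(0.21564392643732885), np.float64(-0.019037705093447592))
cover_mid 0.94 (np.float64(-0.004194895988971126), np.float64(-0.0011841649355185412))
bay_lips 0.94 (np.float64(-0.005050147995924258), np.float64(0.00248772900738516))
```

View pics/s3.png

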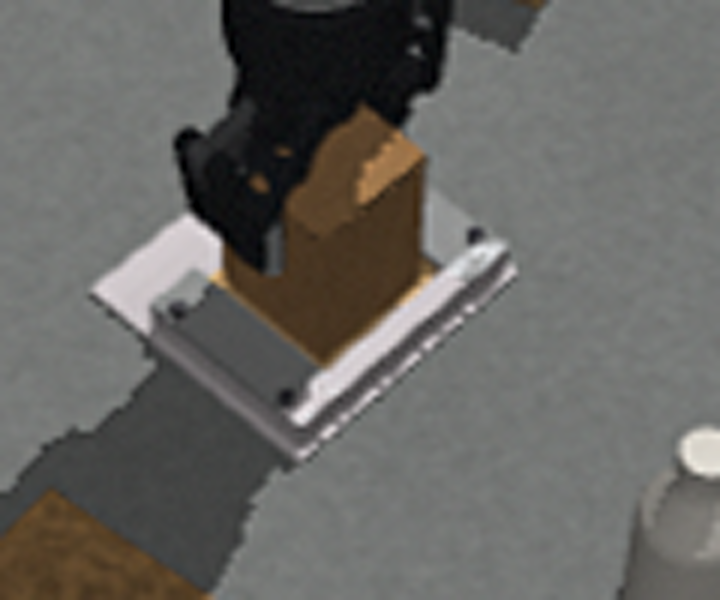

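The picture shows the box home: plate under both lips and against the stop (front edge along (330,370)–(430,270)). Next is the straight pull.

Request:
jog_arm(
  increments=[
    [0,0,-0.5,0,0,0],
    [0,0,-0.5,0,0,0],
    [0,0,-0.5,0,0,0],
    [0,0,-0.5,0,0,0],
  ],
)

```text
time_s: 14.98
tool_pos: [0.5518, 0.0757, 0.0985]
eef_rot: [0.001, 0.12, 0.993, 0.0]
wrist_force: [1.7, 0.1, -12.4]
gripper_width: 0.0615
```

Request:
jog_arm(
  increments=[
    [0,0,-0.6,0,0,0],
    [0,0,-0.6,0,0,0],
    [0,0,-0.6,0,0,0],
    [0,0,-0.6,0,0,0],
    [0,0,-0.8,0,0,0],
    [0,0,-1,0,0,0],
    [0,0,-1.2,0,0,0],
    [0,0,-1.5,0,0,0],
    [0,0,-1.5,0,0,0],
    [0,0,-1.5,0,0,0],
  ],
)

```text
time_s: 16.23
tool_pos: [0.5531, 0.0758, 0.2076]
eef_rot: [0.003, 0.12, 0.993, 0.001]
wrist_force: [-0.1, -0.2, -1.5]
gripper_width: 0.0613
```

Request:
jog_arm(
  increments=[
    [-0.75,-2.6,0,0,0,0],
    [-0.75,-2.6,0,0,0,0],
    [-0.75,-2.6,0,0,0,0],
    [-0.75,-2.6,0,0,0,0],
    [-0.75,-2.6,0,0,0,0],
    [-0.75,-2.6,0.5,0,0,0],
    [-0.75,-2.6,1.5,0,0,0],
    [-0.6,-2.4,2,0,0,0],
    [0,0,2,0,0,0],
    [0,0,2,0,0,0],
  ],
)

```text
time_s: 17.48
tool_pos: [0.5667, -0.1463, 0.1389]
eef_rot: [0.011, 0.12, 0.993, -0.0]
wrist_force: [0.1, 0.4, -1.6]
gripper_width: 0.061
```

```bash
python3 - <<'E'
from h import *
st=robot.observe(); print(np.array(st['tool_pos']),rot(st['eef_rot']).as_matrix().round(3)[:,2],st['wrist_force'])
im,d,P=cloud('scene'); cv2.imwrite('pics/s4.png',cv2.resize(im[120:310,160:400,::-1],None,fx=3,fy=3,interpolation=cv2.INTER_CUBIC))
for t in ['piece_mid','cover_mid','base']:
    for c in cut_out(t,'scene')[:1]:
        Q=P[c['pixels']]; Q=Q[~np.isnan(Q[:,0])]; print(t,c['p'],len(Q),np.percentile(Q,[2,50,98],0).round(4).tolist(), inbay(np.median(Q,0)))
    for c in landmark_of(t,'scene')[:1]: print(c['p'],*[inbay(onplane('scene',c['at'],z)) for z in [.054]])
E
```

```text
[ 0.56671921 -0.1462675   0.13893718] [ 0.021 -0.003 -1.   ] [ 0.09227178  0.3511595  -1.61582746]
piece_mid 0.67 165 [[0.5471, 0.0599, 0.0242], [0.5599, 0.0678, 0.0824], [0.5684, 0.0998, 0.098]] (np.float64(0.008367666271757725), np.float64(-0.005643266036221969))
0.57 (np.float64(-0.010901885812962806), np.float64(-0.0035000964330251494))
cover_mid 0.87 1020 [[0.5513, -0.1824, 0.0047], [0.5932, -0.155, 0.1449], [0.6062, -0.1209, 0.1683]] (np.float64(0.09090381069714142), np.float64(-0.21523437105215562))
0.76 (np.float64(0.028959154407350328), np.float64(-0.19739178569869956))
base 0.89 546 [[0.5209, 0.0442, 0.009], [0.5665, 0.06, 0.0338], [0.589, 0.1058, 0.0575]] (np.float64(0.016605824364099384), np.float64(-0.011802282747608845))
0.96 (np.float64(0.019291969876054187), np.float64(-0.024001148209246856))
```

View pics/s4.png

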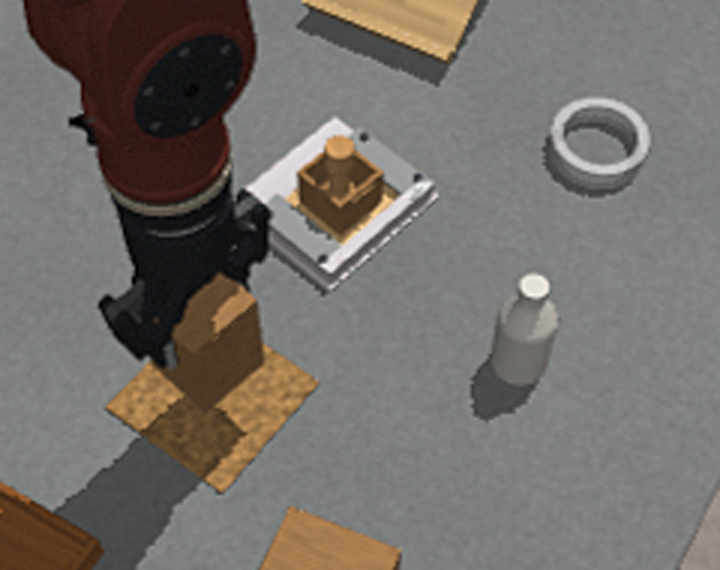

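The scene view shows the cover off and held over the mat at (215,370), while the neck and the piece's head stand in the bay at (340,170).

Request:
jog_arm(
  increments=[
    [0.3,0.3,1.2,0,0.4,0],
    [0.3,0.3,1.2,0,0.4,0],
    [0.15,0.1,1.2,0,0.4,0],
    [0,0,1.0,0,0,0],
    [0,0,0.7,0,0,0],
    [0,0,0.4,0,0,0],
    [0,0,0,0,0,0],
  ],
)

```text
time_s: 18.7
tool_pos: [0.5617, -0.1363, 0.079]
eef_rot: [-0.0, 0.119, 0.993, 0.001]
wrist_force: [0.5, -0.4, -0.9]
gripper_width: 0.0611
```

Request:
jog_arm(
  increments=[
    [0,0,0.3,0,0,0],
    [0,0,0.2,0,0,0],
    [0,0,0.2,0,0,0],
    [0,0,0,0,0,0],
  ],
)

```text
time_s: 19.2
tool_pos: [0.5623, -0.1366, 0.0723]
eef_rot: [0.001, 0.119, 0.993, 0.001]
wrist_force: [0.5, 0.6, -1.1]
gripper_width: 0.0617
```

Request:
jog_arm(
  increments=[
    [0,0,0.15,0,0,0],
    [0,0,0.1,0,0,0],
    [0,0,0.0,0,0,0],
  ],
)

```text
time_s: 19.58
tool_pos: [0.5624, -0.1366, 0.0698]
eef_rot: [0.001, 0.119, 0.993, 0.001]
wrist_force: [0.2, -0.7, -0.4]
gripper_width: 0.0616
```

Request:
jog_arm(
  increments=[
    [0,0,0.12,0,0,0],
    [0,0,0.0,0,0,0],
  ],
)

```text
time_s: 19.82
tool_pos: [0.5626, -0.1367, 0.0694]
eef_rot: [0.001, 0.119, 0.993, 0.001]
wrist_force: [-0.3, 0.1, -1.8]
gripper_width: 0.0611
```

Request:
jog_arm(
  increments=[
    [0,0,0.15,0,0,0],
    [0,0,0.15,0,0,0],
    [0,0,0.0,0,0,0],
  ],
)

```text
time_s: 20.2
tool_pos: [0.5628, -0.1367, 0.0695]
eef_rot: [0.002, 0.119, 0.993, 0.001]
wrist_force: [0.8, 0.1, -1.3]
gripper_width: 0.0614
```

```bash
python3 - <<'E'
from h import *
st=robot.observe(); print(st['tool_pos'],st['wrist_force'],st['effort'].round(2))
im,d,P=cloud('scene')
for c in cut_out('cover_mid','scene')[:1]:
        m=cv2.erode(c['pixels'].astype(np.uint8),np.ones((3,3)))>0
        Q=P[m]; Q=Q[~np.isnan(Q[:,0])]; print(c['p'],len(Q),np.percentile(Q,[1,3,50,90,97],0).round(4).tolist())
E
```

```text
[ 0.56275494 -0.13674723  0.06954357] [ 0.80280928  0.14606654 -1.27701425] [ 3.000e-02 -6.583e+01  2.748e+01  1.300e-01  2.000e-02 -0.000e+00]
0.79 651 [[0.5674, -0.1732, 0.0204], [0.5691, -0.1724, 0.0227], [0.5899, -0.1453, 0.083], [0.599, -0.1218, 0.0973], [0.6009, -0.1172, 0.0986]]
```

Request:
jog_arm(
  increments=[
    [0,0,0.3,0,0,0],
    [0,0,0.0,0,0,0],
  ],
)

```text
time_s: 20.55
tool_pos: [0.5631, -0.1369, 0.0697]
eef_rot: [0.003, 0.119, 0.993, 0.0]
wrist_force: [-0.4, 0.2, -2.1]
gripper_width: 0.0611
```

Request:
jog_arm(
  increments=[
    [0,0,0,0,0,0],
    [0,0,0,0,0,0],
    [0,0,0,0,0,0],
    [0,0,0,0,0,0],
  ],
  grip=100,
)

```text
time_s: 21.05
tool_pos: [0.563, -0.1369, 0.0686]
eef_rot: [0.002, 0.119, 0.993, 0.0]
wrist_force: [1.2, -0.2, 0.3]
gripper_width: 0.0854
```

Request:
jog_arm(
  increments=[
    [0,0,-1,0,0,0],
    [0,0,-2,0,0,0],
    [0,0,-3,0,0,0],
    [0,0,-3,0,0,0],
    [0,0,-3,0,0,0],
    [0,0,-1,0,0,0],
  ],
)

```text
time_s: 21.8
tool_pos: [0.5619, -0.1368, 0.2046]
eef_rot: [0.002, 0.119, 0.993, 0.001]
wrist_force: [0.2, 0.6, -0.1]
gripper_width: 0.0855
```

```bash
python3 - <<'E'
from h import *
for n in ['scene','top']:
    im,d,P=cloud(n)
    r=np.hypot(P[...,0]-O[0],P[...,1]-O[1]); m=(r<.06)&(P[...,2]>.088)&(P[...,2]<.103)
    Q=P[m]; print(n,len(Q))
    if len(Q)>10: print(cv2.minEnclosingCircle(Q[:,:2].astype(np.float32)),np.median(Q,0),cv2.minAreaRect(Q[:,:2].astype(np.float32)))
    if len(Q)>10: print(inbay(np.median(Q,0)))
    m2=(r<.06)&(P[...,2]>.05)&(P[...,2]<.06); Q=P[m2]; q=np.array([inbay(x) for x in Q]); print('neck',len(q),np.percentile(q,[2,98],0).tolist() if len(q) else '')
    c=cut_out('cover_mid',n)
    if c: 
        Q=P[c[0]['pixels']]; Q=Q[Q[:,2]>.088]; print('cover top',cv2.minAreaRect(Q[:,:2].astype(np.float32)),np.median(Q[:,2]))
rows(np.array([*O,.20]),yawx(167),8)
E
```

```text
scene 82
((0.5569432377815247, 0.07296174019575119), 0.014364046975970268) [0.55748743 0.07073187 0.09487813] ((0.5562838912010193, 0.0723571926355362), (0.024666665121912956, 0.02465100772678852), 71.9605712890625)
(np.float64(0.005377529410509977), np.float64(-0.0033441627127865576))
neck 151 [[-0.024793382926657368, -0.025643303914433934], [0.030684488268697133, 0.02727057789754811]]
cover top ((0.5659063458442688, -0.13657426834106445), (0.062469929456710815, 0.06517797708511353), 75.56714630126953) 0.09549377032645645
top 81
((0.5538808107376099, 0.07226164638996124), 0.013321920298039913) [0.55293882 0.07251572 0.09523947] ((0.5530151128768921, 0.07142588496208191), (0.024043191224336624, 0.02355927787721157), 48.09183120727539)
(np.float64(0.0005442223169784116), np.float64(-0.002629241692628284))
neck 122 [[-0.028061312152879277, -0.026680632966381686], [0.027833430712628466, 0.025427600240290227]]
cover top ((0.5234966278076172, -0.08843553811311722), (0.021431587636470795, 0.11160348355770111), 56.67146682739258) 0.09631091300270989
rot total [ 0.1 -0.  -0.6] shift world [-0.0076  0.2115 -0.0014]
[0.72,2.55,0.02,0.01,-0.00,-0.08],
[0.71,2.55,0.02,0.01,-0.00,-0.08],
[0.71,2.55,0.02,0.01,-0.00,-0.08],
[0.71,2.55,0.02,0.01,-0.00,-0.08],
[0.70,2.55,0.02,0.01,-0.00,-0.08],
[0.70,2.55,0.02,0.01,-0.00,-0.08],
[0.69,2.55,0.02,0.01,-0.00,-0.08],
[0.69,2.55,0.02,0.01,-0.00,-0.08],
```

Request:
jog_arm(
  increments=[
    [0.7,2.5,0,0,0,0],
    [0.7,2.5,0,0,0,0],
    [0.7,2.5,0,0,0,0],
    [0.7,2.5,0,0,0,0],
    [0.7,2.5,0,0,0,0],
    [0.7,2.5,0,0,0,0],
    [0.7,2.5,0,0,0,0],
    [0.7,2.5,0,0,0,0],
    [0,0,0,0,0,0],
  ],
)

```text
time_s: 23.12
tool_pos: [0.5461, 0.078, 0.1884]
eef_rot: [-0.011, 0.12, 0.993, 0.001]
wrist_force: [-0.3, -1.2, -1.1]
gripper_width: 0.0855
```

```bash
python3 - <<'E'
from h import *
st=robot.observe(); print(st['tool_pos'])
im,d,P=cloud('wrist')
r=np.hypot(P[...,0]-O[0],P[...,1]-O[1]); m=(r<.06)&(P[...,2]>.088)&(P[...,2]<.103); Q=P[m]; print(len(Q))
if len(Q)>20: print(cv2.minEnclosingCircle(Q[:,:2].astype(np.float32)),np.median(Q,0))
rows(np.array([.555,.0722,.13]),yawx(167),5)
E
```

```text
[0.54612399 0.07796291 0.18843385]
997
((0.5548985600471497, 0.07432980090379715), 0.013060301542282104) [0.55342112 0.07473315 0.09526743]
rot total [-0.  -1.2 -0.8] shift world [ 0.0088 -0.0049 -0.0584]
[-0.22,-0.05,1.16,-0.00,-0.25,-0.16],
[-0.21,-0.05,1.17,-0.00,-0.25,-0.16],
[-0.21,-0.05,1.17,-0.00,-0.25,-0.16],
[-0.20,-0.05,1.17,-0.00,-0.25,-0.16],
[-0.20,-0.06,1.17,-0.00,-0.25,-0.16],
```

Request:
jog_arm(
  increments=[
    [-0.2,0,1.15,0,-0.25,-0.15],
    [-0.2,0,1.15,0,-0.25,-0.15],
    [-0.2,0,1.15,0,-0.25,-0.15],
    [-0.2,-0.05,1.15,0,-0.25,-0.15],
    [-0.2,-0.05,1.15,0,-0.2,-0.15],
    [0,0,0,0,0,0],
  ],
)

```text
time_s: 23.92
tool_pos: [0.5545, 0.0709, 0.1246]
eef_rot: [-0.001, 0.115, 0.993, -0.001]
wrist_force: [0.2, -0.1, 0.3]
gripper_width: 0.0853
```

```bash
python3 - <<'E'
from h import *
rows(np.array([.5545,.0738,.090]),yawx(167),5)
E
```

```text
rot total [-0.1 -0.1 -0.2] shift world [-0.      0.0029 -0.0346]
[0.01,0.06,0.69,-0.02,-0.03,-0.03],
[0.01,0.06,0.69,-0.02,-0.03,-0.03],
[0.01,0.06,0.69,-0.02,-0.03,-0.03],
[0.01,0.06,0.69,-0.02,-0.03,-0.03],
[0.01,0.06,0.69,-0.02,-0.03,-0.03],
```

Request:
jog_arm(
  increments=[
    [0,0.06,0.7,0,0,0],
    [0,0.06,0.7,0,0,0],
    [0,0.06,0.7,0,0,0],
    [0,0.06,0.7,0,0,0],
    [0,0.06,0.5,0,0,0],
    [0,0,0,0,0,0],
  ],
)

```text
time_s: 24.68
tool_pos: [0.5556, 0.0742, 0.0898]
eef_rot: [-0.001, 0.114, 0.993, -0.001]
wrist_force: [0.3, -0.5, 0.7]
gripper_width: 0.0854
```

Request:
jog_arm(
  increments=[
    [0,0,0,0,0,0],
    [0,0,0,0,0,0],
    [0,0,0,0,0,0],
    [0,0,0,0,0,0],
    [0,0,0,0,0,0],
    [0,0,0,0,0,0],
    [0,0,0,0,0,0],
    [0,0,0,0,0,0],
  ],
  grip=10,
  newtons=25,
)

```text
time_s: 25.68
tool_pos: [0.556, 0.0742, 0.0904]
eef_rot: [-0.0, 0.114, 0.993, -0.001]
wrist_force: [0.7, -0.2, -0.7]
gripper_width: 0.0251
```

Request:
jog_arm(
  increments=[
    [0,0,-0.5,0,0,0],
    [0,0,-0.8,0,0,0],
    [0,0,-1.2,0,0,0],
    [0,0,-1.5,0,0,0],
    [0,0,-1.5,0,0,0],
    [0,0,-1.8,0,0,0],
    [0,0,-1.8,0,0,0],
    [0,0,-1.8,0,0,0],
    [0,0,-1.8,0,0,0],
    [0,0,-0.5,0,0,0],
  ],
)

```text
time_s: 26.92
tool_pos: [0.5568, 0.0744, 0.2342]
eef_rot: [0.002, 0.114, 0.993, -0.0]
wrist_force: [-0.4, 0.0, -0.8]
gripper_width: 0.0251
```

```bash
python3 - <<'E'
from h import *
st=robot.observe(); print(st['tool_pos'],st['gripper_width'],st['wrist_force'])
im,d,P=cloud('scene'); cv2.imwrite('pics/s5.png',cv2.resize(im[100:320,150:400,::-1],None,fx=2.7,fy=2.7,interpolation=cv2.INTER_CUBIC))
for t in ['piece_mid']:
    for c in cut_out(t,'scene')[:1]:
        Q=P[c['pixels']]; Q=Q[~np.isnan(Q[:,0])]; print(t,c['p'],len(Q),np.percentile(Q,[2,50,98],0).round(4).tolist())
rows(np.array([.501,-.353,.215]),yawx(167),18)
E
```

```text
[0.55678682 0.07437854 0.23422471] 0.025050755687148284 [-0.35496167  0.01349853 -0.84363726]
piece_mid 0.65 286 [[0.5421, 0.0546, 0.1585], [0.5638, 0.0673, 0.1766], [0.5753, 0.0847, 0.2409]]
rot total [-0.   0.2 -0.1] shift world [-0.0555 -0.4274 -0.0182]
[-0.24,-2.38,0.10,-0.00,0.01,-0.01],
[-0.24,-2.38,0.10,-0.00,0.01,-0.01],
[-0.24,-2.38,0.10,-0.00,0.01,-0.01],
[-0.24,-2.38,0.10,-0.00,0.01,-0.01],
[-0.24,-2.38,0.10,-0.00,0.01,-0.01],
[-0.24,-2.38,0.10,-0.00,0.01,-0.01],
[-0.24,-2.38,0.10,-0.00,0.01,-0.01],
[-0.24,-2.38,0.10,-0.00,0.01,-0.01],
[-0.24,-2.38,0.10,-0.00,0.01,-0.01],
[-0.24,-2.38,0.10,-0.00,0.01,-0.01],
[-0.24,-2.38,0.10,-0.00,0.01,-0.01],
[-0.24,-2.38,0.10,-0.00,0.01,-0.01],
[-0.24,-2.38,0.10,-0.00,0.01,-0.01],
[-0.24,-2.38,0.10,-0.00,0.01,-0.01],
[-0.23,-2.38,0.10,-0.00,0.01,-0.01],
[-0.23,-2.38,0.10,-0.00,0.01,-0.01],
[-0.23,-2.38,0.10,-0.00,0.01,-0.01],
[-0.23,-2.38,0.10,-0.00,0.01,-0.01],
```

View pics/s5.png

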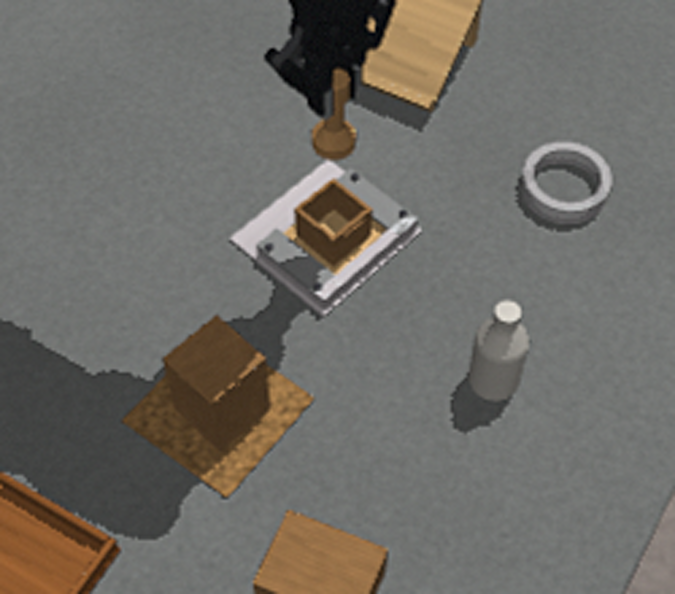

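The view shows the piece held upright at (335,110), the cover standing on the mat at (218,385) and the base still in the bay at (330,235).

Request:
jog_arm(
  increments=[
    [-0.25,-2.4,0,0,0,0],
    [-0.25,-2.4,0,0,0,0],
    [-0.25,-2.4,0,0,0,0],
    [-0.25,-2.4,0,0,0,0],
    [-0.25,-2.4,0,0,0,0],
    [-0.25,-2.4,0,0,0,0],
    [-0.25,-2.4,0,0,0,0],
    [-0.25,-2.4,0,0,0,0],
    [-0.25,-2.4,0,0,0,0],
    [-0.25,-2.4,0,0,0,0],
  ],
)

```text
time_s: 28.28
tool_pos: [0.5211, -0.1698, 0.2252]
eef_rot: [-0.005, 0.113, 0.994, 0.001]
wrist_force: [0.2, -0.4, -1.4]
gripper_width: 0.0248
```

Request:
jog_arm(
  increments=[
    [-0.25,-2.4,0,0,0,0],
    [-0.25,-2.4,0,0,0,0],
    [-0.25,-2.4,0,0,0,0],
    [-0.25,-2.4,0,0,0,0],
    [-0.25,-2.4,0,0,0,0],
    [-0.25,-2.4,0,0,0,0],
    [-0.2,-2,0,0,0,0],
    [-0.1,-1,0.5,0,0,0],
    [0,0,1,0,0,0],
    [0,0,0,0,0,0],
  ],
)

```text
time_s: 29.52
tool_pos: [0.4949, -0.3488, 0.2018]
eef_rot: [-0.01, 0.114, 0.993, 0.004]
wrist_force: [-0.4, 0.1, -0.7]
gripper_width: 0.0251
```

```bash
python3 - <<'E'
from h import *
rows(np.array([.501,-.353,.11]),yawx(167),8)
E
```

```text
rot total [ 0.3 -1.1 -0. ] shift world [ 0.0061 -0.0042 -0.0918]
[-0.11,-0.04,1.15,0.04,-0.14,-0.01],
[-0.11,-0.04,1.15,0.04,-0.14,-0.01],
[-0.10,-0.04,1.15,0.04,-0.14,-0.01],
[-0.10,-0.04,1.15,0.04,-0.14,-0.01],
[-0.10,-0.04,1.15,0.04,-0.14,-0.01],
[-0.09,-0.04,1.15,0.04,-0.14,-0.01],
[-0.09,-0.04,1.15,0.04,-0.14,-0.01],
[-0.09,-0.04,1.15,0.04,-0.14,-0.01],
```

Request:
jog_arm(
  increments=[
    [-0.1,0,1.2,0,-0.15,0],
    [-0.1,0,1.2,0,-0.15,0],
    [-0.1,0,1.2,0,-0.15,0],
    [-0.1,0,1.2,0,-0.15,0],
    [-0.1,0,1.2,0,-0.15,0],
    [-0.1,0,1.2,0,-0.15,0],
    [-0.1,0,1.2,0,-0.15,0],
    [0,0,1.2,0,0,0],
    [0,0,0.8,0,0,0],
    [0,0,0,0,0,0],
  ],
)

```text
time_s: 30.78
tool_pos: [0.5014, -0.3477, 0.0897]
eef_rot: [-0.0, 0.113, 0.994, 0.003]
wrist_force: [-0.3, 0.6, -0.9]
gripper_width: 0.025
```

Request:
jog_arm(
  increments=[
    [0,0,0.2,0,0,0],
    [0,0,0.15,0,0,0],
    [0,0,0,0,0,0],
  ],
)

```text
time_s: 31.15
tool_pos: [0.502, -0.3482, 0.0869]
eef_rot: [0.0, 0.113, 0.994, 0.003]
wrist_force: [-0.4, 0.5, -0.3]
gripper_width: 0.025
```

Request:
jog_arm(
  increments=[
    [0,0,0.15,0,0,0],
    [0,0,0.1,0,0,0],
    [0,0,0,0,0,0],
  ],
)

```text
time_s: 31.52
tool_pos: [0.5024, -0.3485, 0.0853]
eef_rot: [0.001, 0.113, 0.994, 0.002]
wrist_force: [0.3, -0.4, 0.3]
gripper_width: 0.0251
```

Request:
jog_arm(
  increments=[
    [0,0,0.1,0,0,0],
    [0,0,0,0,0,0],
  ],
)

```text
time_s: 31.78
tool_pos: [0.5029, -0.3489, 0.0853]
eef_rot: [0.002, 0.113, 0.994, 0.002]
wrist_force: [-0.5, 0.7, -0.2]
gripper_width: 0.0252
```

Request:
jog_arm(
  increments=[
    [0,0,0,0,0,0],
    [0,0,0,0,0,0],
    [0,0,0,0,0,0],
    [0,0,0,0,0,0],
    [0,0,0,0,0,0],
    [0,0,0,0,0,0],
    [0,0,0,0,0,0],
  ],
  grip=100,
)

```text
time_s: 32.65
tool_pos: [0.5028, -0.3489, 0.0848]
eef_rot: [0.001, 0.113, 0.994, 0.002]
wrist_force: [0.7, 0.5, -0.6]
gripper_width: 0.0851
```

Request:
jog_arm(
  increments=[
    [0,0,-1,0,0,0],
    [0,0,-1.5,0,0,0],
    [0,0,-2,0,0,0],
    [0,0,-3,0,0,0],
    [0,0,-3,0,0,0],
    [0,0,-3,0,0,0],
    [2,0,-1,0,0,0],
    [3,0,0,0,0,0],
    [3,0,0,0,0,0],
    [0,0,0,0,0,0],
  ],
)

```text
time_s: 33.9
tool_pos: [0.4236, -0.332, 0.2454]
eef_rot: [0.006, 0.112, 0.994, -0.002]
wrist_force: [-0.3, 0.1, 0.2]
gripper_width: 0.0853
```

```bash
python3 - <<'E'
from h import *
im,d,P=cloud('scene'); cv2.imwrite('pics/s6.png',im[...,::-1])
for t in ['piece_mid','cover_mid','base','tape','glue','carton']:
    for c in cut_out(t,'scene')[:1]:
        Q=P[c['pixels']]; Q=Q[~np.isnan(Q[:,0])]; print(t,c['p'],len(Q),np.percentile(Q,[2,50,98],0).round(3).tolist())
    for c in landmark_of(t,'scene')[:1]:
        z={'piece_mid':.049,'cover_mid':.05,'base':.004}.get(t,0); print('  lm',c['p'],onplane('scene',c['at'],z).round(3))
E
```

```text
piece_mid 0.57 411 [[0.483, -0.367, 0.006], [0.51, -0.352, 0.032], [0.522, -0.332, 0.092]]
  lm 0.66 [ 0.495 -0.351  0.049]
cover_mid 0.82 1268 [[0.533, -0.173, 0.009], [0.577, -0.147, 0.092], [0.602, -0.107, 0.099]]
  lm 0.81 [ 0.565 -0.139  0.05 ]
base 0.64 712 [[0.522, 0.044, 0.009], [0.557, 0.075, 0.032], [0.59, 0.105, 0.058]]
  lm 0.74 [0.549 0.077 0.004]
tape 0.71 557 [[0.682, 0.21, 0.002], [0.725, 0.25, 0.021], [0.766, 0.294, 0.028]]
  lm 0.63 [0.725 0.255 0.   ]
glue 0.84 569 [[0.744, -0.005, 0.011], [0.768, 0.006, 0.076], [0.786, 0.027, 0.121]]
carton 0.81 1545 [[0.688, -0.271, 0.01], [0.733, -0.239, 0.049], [0.776, -0.199, 0.053]]
  lm 0.59 [ 0.729 -0.229  0.   ]
```

View pics/s6.png

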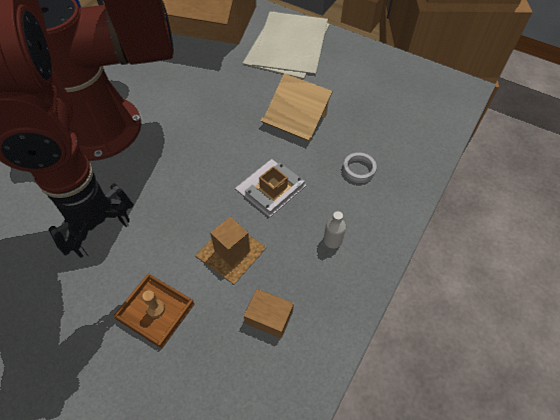

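The final view shows the piece upright in the tray (152,305), the cover on the mat (230,245) and the base in the bay (272,183). The bystanders have not moved and the gripper is clear.

```bash
python3 -c "
from workcell import hand_in; print(hand_in())"
```

```text
the job is handed in; nothing more can be done
None
```

The job is done and handed in, at about 34 s of robot time. I carried the closed box off the rack by its cover and slid it home under the lips. I then pulled the cover straight up, set it open end down on the mat, and stood the piece in the tray.

**Last checks (scene camera):**
- **Base:** in the bay, its origin measured within about 5 mm of where it belongs.
- **Cover:** upright on the mat, within about 5 mm of centre. Its top measured 95 to 96 mm high, as expected.
- **Piece:** upright in the tray, about 6 mm from centre. Its top is at roughly 92 mm, as expected for standing on the tray floor.
- **Tape, bottle and carton:** within a few millimetres of where they started.
- **Gripper:** empty and clear of everything.

**Disagreements along the way:**
- **Wrist force:** it hardly changed as the cover and the piece were set down. I judged contact from the tool height no longer dropping, plus the camera's height for the cover and the expected floor height for the piece.
- **Base detection:** with the box closed in the bay, the network placed the base about 0.2 m off. I ignored that and relied on the picture and the tool pose.
- **Cover outline:** one top-camera outline of the cover was unusable, apparently because the arm was in view. I used the scene camera instead.

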